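# Lock a sample rack into its loading station with the drop latch

### The job

The rack of capped sample tubes stands on a sliding carriage that has been left pulled out of its loading station. Lift the red latch bar by its black side handle, push the carriage in and let the bar's tooth drop fully down into the notch of the yellow keeper, so that the rack is locked; then let go. Do it gently: move the carriage slowly, never force the tooth against the keeper, and leave the other things on the bench where they are.

Things in the scene. Friction and masses are not known exactly. Their poses are not given: they have to be found in the camera images.
- station: Fixed aluminium base plate, 400 x 300 x 12 mm, on the bench; origin on the bench, the plate spans x -190..+210, y -170..+130 mm about it; z up; its x axis is the direction in which the carriage slides IN, y points to the latch side. A grey stop wall (top 82 mm above the bench) stands at its inner end at y -105..+15 mm.
- carriage (a joint): White carriage with blue rack of tan-capped tubes (160 x 80 mm, tops 116 mm above the bench, station y -85..-5 mm). Slides along station x: 0 = fully out, grows inwards, end at 0.122 m. About 2 N friction, no spring. Starts at 0 to 0.035; locked at 0.084 to 0.116, depending on the keeper's setting.
- latch: Red latch bar on the carriage, 175 x 10 x 16 mm, about 220 g. Origin on its pivot: 42 mm above the bench, station x = -0.120 + carriage value, y = 0.050. Its x runs to the nose (station +x when down); its centreline is 18 mm above the pivot. It falls by its weight until level (fully down) and swings nose up to 0.7 rad; it does not stay up.
- handle (a point): Grip point on the axis of the black handle: a round peg 14 mm thick sticking out level from the bar's side, along station +y for 69 mm, ending in an 18 mm disc. The point is 45 mm out from the bar's centreline, 130 mm ahead of the pivot, 18 mm above it (60 mm above the bench when down). Free all round, 41 mm of air below.
- tooth (a point): Centre of the underside of the tooth below the bar's nose: 165 mm ahead of the pivot, 8 mm below it (34 mm above the bench when down). The tooth is 12 mm long along the bar, 14 mm wide.
- notch_nominal (a point): Fixed point at station x = 0.145, y = 0.050, 46 mm above the bench: middle of the notch's mouth IF the yellow keeper piece stands at its middle setting. It was screwed down anywhere up to 14 mm further in or out along station x; no reading tells where, it must be felt or seen.
- keeper: Dark bracket, 110 x 34 mm, origin under its centre at station x 0.145, y 0.050, 12 mm above the bench. On it the yellow keeper, along x: near lip 30 mm, notch 15 mm, far lip 30 mm; lip tops 46 mm above the bench, notch floor 30 mm, upright faces. A bar resting on the near lip falls into the notch as the carriage is pushed in, then meets the far lip. Over 20 N on it is damage.
- cap_jar: Bystander, loose: small white capped jar, 38 mm across, 44 mm tall, standing on the station plate beside the rack, on the side away from the latch; origin under its centre. Leave it alone.
- amber_bottle: Bystander, loose: amber bottle, 60 mm across, 130 mm tall; origin under its centre. Leave it alone.
- beaker: Bystander, loose: glass beaker, 68 mm across, 85 mm tall; origin under its centre. Leave it alone.
- buffer_bottle: Bystander, loose: white bottle with blue cap, 52 mm across, 110 mm tall; origin under its centre. Leave it alone.
- timer: Bystander, loose: white bench timer, 60 x 75 x 30 mm; origin under its centre. Leave it alone.
- tip_box: Bystander, loose: blue pipette-tip box, 87 x 87 x 63 mm; origin under its centre. Leave it alone.
- spare_rack: Bystander, loose: white rack with a few tan-capped tubes, 86 x 64 x 92 mm; origin under its centre. Leave it alone.

How it is judged:
By the outcome, as a careful person would: the job done as asked, in the order asked, and still so for the second after the job is handed in, with the robot touching nothing.
It also fails if it takes over 53 s, if anything falls off the work surface, if the arm or the gripper's body presses on something with over 40 N, if the wrist force passes 120 N, or if a joint passes its speed limit or range.

### The arm

A 6-joint arm with a two-finger parallel gripper is mounted at the origin on the work surface. World frame = base frame: x ahead of the robot, y to its left, z up, the work surface at z = 0. Lengths are in mm, angles in rad, forces in N, time in s.
With the tool pointing down it reaches from about 350 to 850 mm from the base axis. Payload 8.1 kg.
Tool frame: the origin (TCP) lies midway between the tips of the shut fingers; the grasp point (between the pads) lies 19 mm behind it; z points along the fingers, y is the line along which they close (so a half turn about z gives the same grasp; the last joint's range is limited). The gripper opens to 93 mm and grips with 3 to 60 N. Pads are 15 mm wide; open, the fingers measure 128 mm over their backs; the gripper's body (75 mm by 188 mm) begins 65 mm behind the grasp point.
Start: joints at [1.028, 0.13, 1.488, -0, 1.523, -0.085], TCP at [265.166, 538.231, 218.635] pointing down, gripper open.
Joint ranges: [-2.96, 2.96], [-0.89, 2.26], [0.02, 2.5], [-1.34, 4.48], [0, 2.73], [-2.66, 2.66]. Speed limits (rad/s): [2.39, 2.39, 2.79, 3.14, 3.14, 3.14].

### API

Orientations are given as a unit quaternion [w, x, y, z].
In Python, from workcell import * gives the robot as it stands.
- The arm moves only by the tool carry_out, never from a script. Its argument "rows" is one flat list of numbers, 6 for each row, row after row: the shift along the world's x, y, z in m, then the turn, a rotation vector about the world's x, y, z in rad. In form: [tx, ty, tz, wx, wy, wz, tx, ty, tz, wx, wy, wz, ...]. A call has exactly 10 rows; each row is the pose to reach, as a shift and turn from the pose commanded when the call began; what a row does not reach only later rows make up. A row lasts 1/8 s, in which the tool goes at most 62.5 mm and 10.7 degrees, less where a joint would pass 70% of its speed; a pose out of reach is approached as far as the arm can. A call with a gripper value outside its range is refused whole. "grip" is the opening, from 0 (shut) to 1 (fully open), set as the call begins (left out, the last holds). The fingers move at their own pace and stop on an object; "grip_force" is the grip in N (left out, the last holds). Time passes only in rows, so rows that repeat a pose let the fingers close, or fill a call up. It gives the time, the measured TCP pose, the force, the opening and the grip force at its end, in the units of the state.
- sense(): the state, without advancing time (a new reading comes with each control period).
- get_image(name): name is "side" or "top"; returns a dict with "img" (384x512x3 uint8, red, green, blue), "range_z" (384x512 float32, mm along the optical axis (not along the pixel's ray), 0 where there is no reading), "fov_y" (degrees; the focal length in pixels is half the picture's height over the tangent of half this angle, whatever the lens; pixels are square), "cx", "cy" (the principal point, pixels), "k1" (the pictures are not rectified: a ray, as slopes to the right and down, at radius r is drawn at 1 + k1 r^2 times it, then the intrinsics apply), "rvec" (rotation vector, rad) and "tvec" (3), from world to camera coordinates, as OpenCV has them. Camera axes: x right, y down, z forward; pixel columns grow to the right and rows downward; lengths in mm; the calibration is good to about 2 mm. A picture is of the moment at which its call begins.
- job_done(): hands the job in; it is judged then, once.
The state is a dict: "t": time; "joints": joint angles; "joint_velocities": joint speeds; "effort": joint torques, N m; "ee_pos": TCP position; "orientation": TCP orientation; "ft_force": force on the tool from outside, world axes, zero at the start; "wrist_torque": the same for the moment, N m; "grip_width": opening from 0.0 (shut) to 1.0 (fully open); "grip_force": force on a finger pad.
Only numpy, scipy, OpenCV 4.12 (cv2) and the standard library are available. Lean on these libraries where they do the work, as an engineer would, in place of code of your own. Each camera call takes 0.05 s, during which the arm holds its last target. There are 200 camera calls.

## Working session

There is one attempt and no reset: what is moved stays moved. The work goes in short steps, Python scripts to look and compute and a tool call to move; the robot and the scene stay as the last step left them, time stands still between calls to the robot, and variables do not carry over. Pictures are saved under pics/ and viewed, at most 10 in all, crops included, and the job is handed in when it is done.

Besides the shell and the picture viewer there is one more tool, called as name(argument=value, ...), one argument or row to a line, values as JSON. carry_out: Moves the arm, as the interface text tells. Its arguments: {"type":"object","properties":{"rows":{"type":"array","items":{"type":"number"}},"grip":{"type":"number"},"grip_force":{"type":"number"}},"required":["rows"]}

```bash
ls; mkdir -p pics
cat > h.py <<'E'
from workcell import *
import numpy as np, cv2, pickle
def load(n):
    return pickle.load(open(n+'.pkl','rb'))
def grab(cam,n):
    d=get_image(cam); pickle.dump(d,open(n+'.pkl','wb')); cv2.imwrite('pics/'+n+'.png',d['img'][:,:,::-1]); return d
def cal(d):
    h=d['img'].shape[0]; f=h/2/np.tan(np.radians(d['fov_y'])/2)
    return f,cv2.Rodrigues(np.array(d['rvec'],float))[0],np.array(d['tvec'],float)
def slopes(d,uv):
    f,R,t=cal(d); p=(np.atleast_2d(uv).astype(float)-[d['cx'],d['cy']])/f; q=p.copy()
    for _ in range(20): q=p/(1+d['k1']*(q**2).sum(1,keepdims=True))
    return q
def ray(d,uv):
    f,R,t=cal(d); q=slopes(d,uv); return -R.T@t,(np.c_[q,np.ones(len(q))]@R)
def atz(d,uv,z):
    o,r=ray(d,uv); return o+r*((z-o[2])/r[:,2])[:,None]
def deproj(d,uv):
    uv=np.atleast_2d(uv); o,r=ray(d,uv); i=np.round(uv).astype(int)
    return o+r*d['range_z'][i[:,1],i[:,0]][:,None]
def proj(d,P):
    f,R,t=cal(d); c=np.atleast_2d(P)@R.T+t; q=c[:,:2]/c[:,2:]
    return q*(1+d['k1']*(q**2).sum(1,keepdims=True))*f+[d['cx'],d['cy']]
def tri(d1,u1,d2,u2):
    o1,r1=ray(d1,u1);o2,r2=ray(d2,u2);out=[]
    for a,b in zip(r1,r2):
        s=np.linalg.lstsq(np.c_[a,-b],o2-o1,rcond=None)[0]; p,q=o1+s[0]*a,o2+s[1]*b
        out.append(np.r_[(p+q)/2,np.linalg.norm(p-q)])
    return np.array(out)
E
python3 - <<'E'
from h import *
np.set_printoptions(precision=2,suppress=True)
print(sense())
for c in('side','top'):
    d=grab(c,c+'0'); f,R,t=cal(d); print(c,f,-R.T@t,R[2],d['k1'],d['cx'],d['cy'])
a=cv2.imread('pics/side0.png');b=cv2.imread('pics/top0.png')
E
```

```text
pics
{'t': 0.0, 'joints': array([ 1.03,  0.13,  1.49, -0.  ,  1.52, -0.09]), 'joint_velocities': array([ 0., -0.,  0.,  0.,  0.,  0.]), 'effort': array([  0.  , -55.99, -49.18,   0.08,   0.04,  -0.  ]), 'ee_pos': array([264.87, 537.74, 217.58]), 'orientation': array([-0.  ,  0.23,  0.97, -0.  ]), 'ft_force': array([-0.01,  0.11, -0.35]), 'wrist_torque': array([0.05, 0.04, 0.03]), 'grip_force': 0.0, 'grip_width': 1.0014816130509658}
side 405.6897073186247 [388.25 649.76 938.84] [ 0.16 -0.61 -0.77] -0.03603927061206795 258.2764303821532 192.23899937596005
top 473.67957534304765 [ 259.43  -11.46 1458.34] [ 0.21 -0.01 -0.98] 0.017056693331062644 254.50542450037565 203.95187104990146
```

View pics/side0.png

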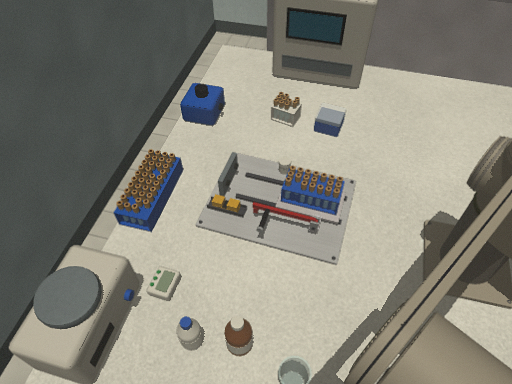

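View pics/top0.png

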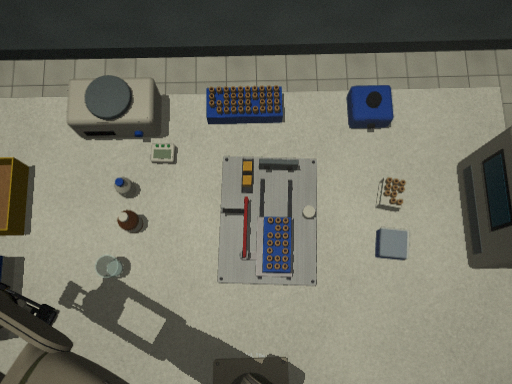

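The side view shows the station at about (275,205), with the red bar running from (315,218) to (255,205), the handle at (263,225) and the keeper at (226,203). In the top view the plate spans (220,157) to (317,285), the bar is at x≈246, the handle at (232,211) and the keeper at (247,175). I'll enlarge both.

Run:
```python
from h import *
a=load('side0')['img'][140:270,190:362,::-1];b=load('top0')['img'][150:290,212:322,::-1]
A=cv2.resize(a[30:110,0:160],None,fx=5,fy=5,interpolation=cv2.INTER_CUBIC)
cv2.imwrite('pics/sc.png',A)
cv2.imwrite('pics/tc.png',cv2.resize(b,None,fx=4.25,fy=4.25,interpolation=cv2.INTER_CUBIC))
```

```text
(no output)
```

View pics/sc.png

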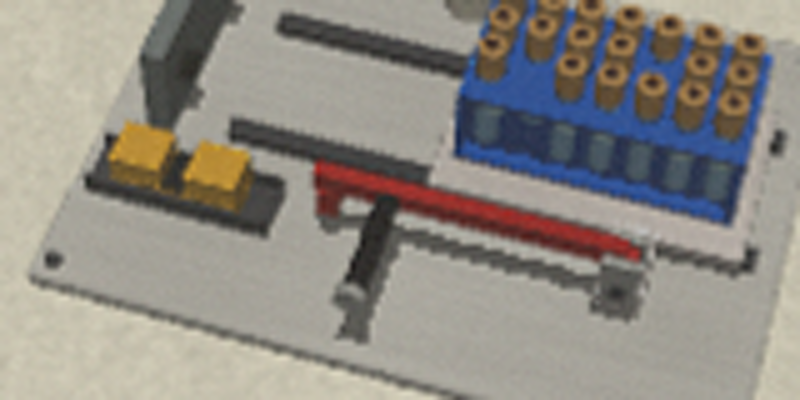

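View pics/tc.png

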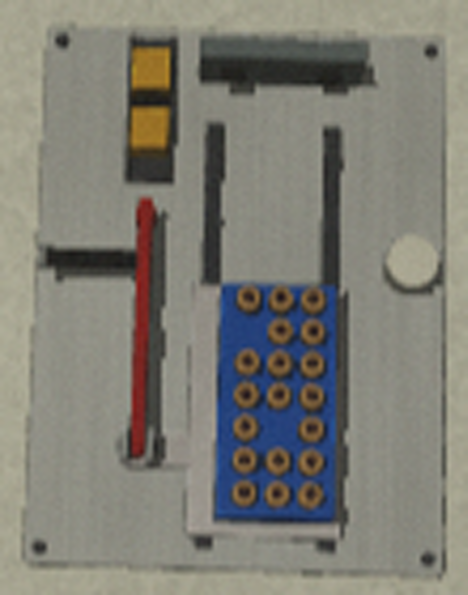

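```bash
cat > loc.py <<'E'
from h import *
np.set_printoptions(precision=1,suppress=True)
def cr(kind,L):
    s=[(212,150,4.25),(190,170,5)][kind=='s']
    return np.array([[s[0]+(x+.5)/s[2]-.5,s[1]+(y+.5)/s[2]-.5] for x,y in L])
S,T=load('side0'),load('top0')
E
python3 - <<'E'
from loc import *
# corners TL,TR,BR,BL in top crop -> far-left.. world at z=12
c=atz(T,cr('t',[(50,25),(443,37),(443,576),(22,565)]),12)[:,:3]; print('corners top',c)
for d in(T,S):
    vv,uu=np.mgrid[0:384,0:512]; P=deproj(d,np.c_[uu.ravel(),vv.ravel()])
    ok=(d['range_z'].ravel()>0)
    z=P[:,2]; m=ok&(z>7)&(z<80)&(P[:,0]>250)&(P[:,0]<800)&(abs(P[:,1])<260)
    mk=m.reshape(384,512).astype(np.uint8); n,l,st,_=cv2.connectedComponentsWithStats(mk); k=1+np.argmax(st[1:,4])
    q=P[l.ravel()==k]; print('plate',cv2.minAreaRect(q[:,:2].astype(np.float32)),len(q),np.median(q[:,2]))
    rgb=d['img'].reshape(-1,3).astype(int)
    inn=ok&(P[:,0]>300)&(P[:,0]<800)&(abs(P[:,1])<220)
    for n,m in (('y',(rgb[:,0]>130)&(rgb[:,2]<70)&(rgb[:,1]>90)),('r',(rgb[:,0]>110)&(rgb[:,1]<60))):
        q=P[inn&m]; 
        if n=='y': q=q[q[:,2]>40]
        print(n,len(q),np.median(q,0),q.min(0),q.max(0),cv2.minAreaRect(q[:,:2].astype(np.float32)))
# triangulate yellow features & handle
print(tri(T,cr('t',[(150,70),(149,129),(147,203),(137,452),(50,257)]),S,cr('s',[(144,143),(218,164),(318,170),(632,245),(350,292)])))
E
```

```text
corners top [[ 729.    68.5   12. ]
 [ 712.  -226.1   12. ]
 [ 313.6 -204.4   12. ]
 [ 329.3   93.6   12. ]]
plate ((521.4532470703125, -65.302978515625), (307.4271545410156, 405.135009765625), 87.72620391845703) 10258 13.742332615776036
y 170 [644.2  -9.3  47.7] [ 363.2 -117.4   40.3] [695.8   7.5 120.4] ((535.1969604492188, -61.91100311279297), (342.3174133300781, 85.25985717773438), 15.157760620117188)
r 159 [489.7   5.   68.7] [404.6  -3.9  58.4] [578.6  12.   75.1] ((491.61651611328125, 4.556098937988281), (9.354925155639648, 174.63177490234375), 87.32263946533203)
plate ((519.4529418945312, -63.533233642578125), (303.2832946777344, 401.3465576171875), 86.8235092163086) 9818 13.298243152206396
y 208 [643.2  -5.6  46.5] [ 361.5 -113.7   41.4] [696.5  12.2 118.3] ((534.2736206054688, -57.85679626464844), (345.4734191894531, 91.84220123291016), 13.914339065551758)
r 191 [491.3   7.2  67.8] [400.  -28.6  25.8] [577.5  16.6  72.7] ((487.7086181640625, -7.176210403442383), (42.35797882080078, 177.6829376220703), 85.99547576904297)
[[681.5  -5.9  46.2   0.4]
 [637.7  -4.1  43.5   0.6]
 [578.7  -1.5  60.7   0.5]
 [402.7   9.4  66.5   2.3]
 [542.4  68.4  55.4   0.6]]
```

carry_out(
  rows=[0.028,-0.049,0,0,0,-0.1165,0.056,-0.098,0,0,0,-0.233,0.083,-0.147,0,0,0,-0.35,0.111,-0.196,0,0,0,-0.466,0.139,-0.246,0,0,0,-0.583,0.166,-0.295,0,0,0,-0.7,0.194,-0.344,0,0,0,-0.816,0.222,-0.393,-0.02,0,0,-0.932,0.25,-0.442,-0.04,0,0,-1.05,0.277,-0.491,-0.06,0,0,-1.165],
  grip=1,
)

```text
t: 1.35
ee_pos: [542.7, 45.4, 157.8]
orientation: [-0.0, 0.727, 0.687, 0.0]
ft_force: [0.1, 0.5, 0.3]
grip_width: 1.003
grip_force: 0.0
```

carry_out(
  rows=[0,0,-0.013,0,0,0,0,0,-0.028,0,0,0,0,0,-0.043,0,0,0,0,0,-0.058,0,0,0,0,0,-0.073,0,0,0,0,0,-0.087,0,0,0,0,0,-0.1,0,0,0,0,0,-0.11,0,0,0,0,0,-0.116,0,0,0,0,0,-0.117,0,0,0],
)

```text
t: 2.6
ee_pos: [542.0, 47.2, 41.3]
orientation: [-0.0, 0.725, 0.688, -0.0]
ft_force: [-0.1, -0.7, 0.2]
grip_width: 1.002
grip_force: 0.0
```

Run:
```python
from h import *
d=grab('side','side1'); e=grab('top','top1')
a=cv2.resize(d['img'][140:260,190:350,::-1],None,fx=5,fy=5,interpolation=cv2.INTER_CUBIC)
cv2.imwrite('pics/s1.png',a); print(sense())
```

```text
{'t': 2.7, 'joints': array([-7.42346116e-03,  1.40674133e-01,  1.81366668e+00,  1.73807030e-05,
        1.18680795e+00,  4.47023161e-02]), 'joint_velocities': array([ 0.0002457 , -0.00695463, -0.00458838,  0.00075129,  0.00281219,
        0.00101417]), 'effort': array([-4.06705440e-03, -5.07536137e+01, -4.35460103e+01,  7.27507705e-02,
       -2.23954220e-02, -1.08479890e-04]), 'ee_pos': array([542.4253711 ,  47.18074604,  41.88487542]), 'orientation': array([1.48184013e-04, 7.25296016e-01, 6.88437099e-01, 1.65428273e-04]), 'ft_force': array([0.97207109, 1.09728416, 0.31336235]), 'wrist_torque': array([-0.03629232,  0.12786   , -0.03467236]), 'grip_force': 0.0, 'grip_width': 1.0010461793717507}
```

View pics/s1.png

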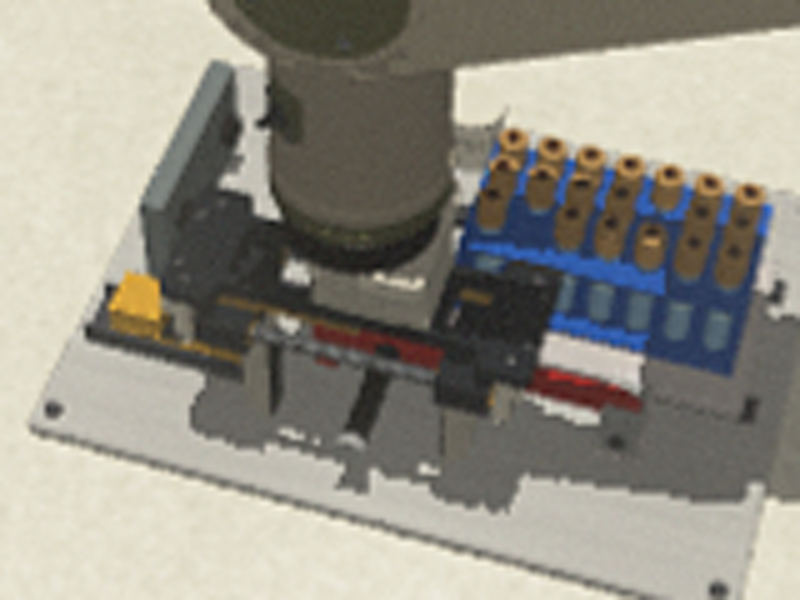

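The gripper straddles the handle: fingers at about (262,370) and (455,420), handle at (370,400). Closing gently.

carry_out(
  rows=[0,0,0,0,0,0,0,0,0,0,0,0,0,0,0,0,0,0,0,0,0,0,0,0,0,0,0,0,0,0,0,0,0,0,0,0,0,0,0,0,0,0,0,0,0,0,0,0,0,0,0,0,0,0,0,0,0,0,0,0],
  grip=0,
  grip_force=12,
)

```text
t: 3.95
ee_pos: [541.9, 47.2, 41.5]
orientation: [-0.0, 0.725, 0.688, -0.0]
ft_force: [-3.0, -0.6, 1.9]
grip_width: 0.148
grip_force: 12.0
```

carry_out(
  rows=[0,0,0.002,0,0,0,-0.001,0,0.005,0,0,0,-0.001,0,0.008,0,0,0,-0.002,0,0.011,0,0,0,-0.003,0,0.014,0,0,0,-0.0035,0,0.017,0,0,0,-0.004,0,0.019,0,0,0,-0.004,0,0.02,0,0,0,-0.004,0,0.02,0,0,0,-0.004,0,0.02,0,0,0],
)

```text
t: 5.2
ee_pos: [538.0, 47.4, 61.5]
orientation: [-0.0, 0.725, 0.689, -0.0]
ft_force: [-1.5, 4.0, -4.0]
grip_width: 0.142
grip_force: 12.0
```

Run:
```python
from h import *
d=grab('side','side2')
a=cv2.resize(d['img'][140:260,190:350,::-1],None,fx=5,fy=5,interpolation=cv2.INTER_CUBIC)
cv2.imwrite('pics/s2.png',a)
```

```text
(no output)
```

View pics/s2.png

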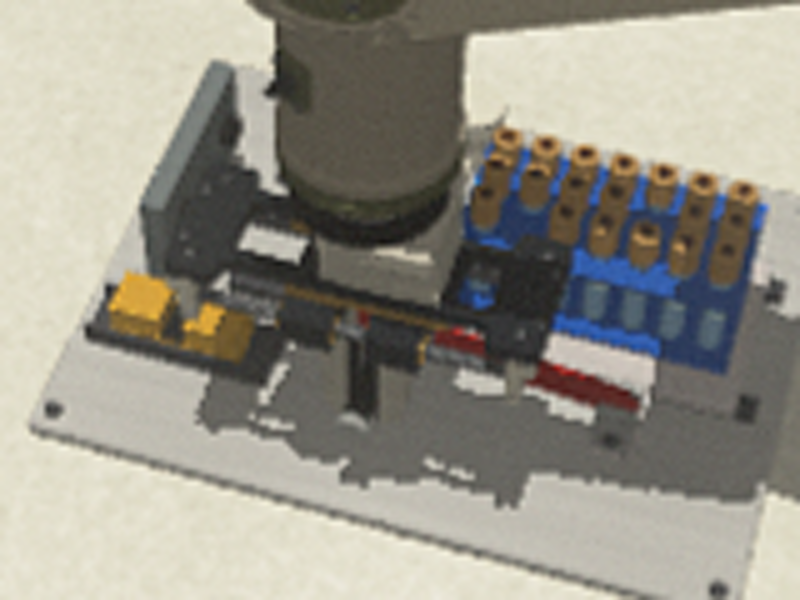

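The handle is gripped and lifted; the peg is between the fingers at about (360,380). Pushing in now.

carry_out(
  rows=[0.001,0,0,0,0,0,0.003,0,0,0,0,0,0.0055,-0.0003,0,0,0,0,0.008,-0.0004,0,0,0,0,0.0105,-0.0005,0,0,0,0,0.013,-0.0007,0,0,0,0,0.0155,-0.0008,0,0,0,0,0.018,-0.0009,0,0,0,0,0.0205,-0.001,0,0,0,0,0.023,-0.0012,0,0,0,0],
)

```text
t: 6.5
ee_pos: [561.3, 46.0, 61.6]
orientation: [0.0, 0.725, 0.689, -0.0]
ft_force: [-1.6, 3.5, -3.0]
grip_width: 0.142
grip_force: 12.0
```

carry_out(
  rows=[0.0025,-0.0001,0,0,0,0,0.005,-0.0003,0,0,0,0,0.0075,-0.0004,0,0,0,0,0.01,-0.0005,0,0,0,0,0.0125,-0.0007,0,0,0,0,0.015,-0.0008,0,0,0,0,0.0175,-0.0009,0,0,0,0,0.02,-0.001,0,0,0,0,0.0225,-0.0012,0,0,0,0,0.025,-0.0013,0,0,0,0],
)

```text
t: 7.75
ee_pos: [586.3, 44.6, 61.6]
orientation: [0.0, 0.725, 0.688, -0.0]
ft_force: [-3.3, 1.6, -3.2]
grip_width: 0.147
grip_force: 12.0
```

carry_out(
  rows=[0.0025,-0.0001,0,0,0,0,0.005,-0.0003,0,0,0,0,0.0075,-0.0004,0,0,0,0,0.01,-0.0005,0,0,0,0,0.0125,-0.0007,0,0,0,0,0.015,-0.0008,0,0,0,0,0.0175,-0.0009,0,0,0,0,0.02,-0.001,0,0,0,0,0.0215,-0.0011,0,0,0,0,0.022,-0.0011,0,0,0,0],
)

```text
t: 9.0
ee_pos: [608.3, 43.5, 61.7]
orientation: [0.0, 0.725, 0.688, -0.0]
ft_force: [-2.6, -2.0, -3.3]
grip_width: 0.147
grip_force: 12.0
```

Run:
```python
from h import *
d=grab('side','side3');e=grab('top','top3')
a=cv2.resize(d['img'][150:250,190:350,::-1],None,fx=5,fy=5,interpolation=cv2.INTER_CUBIC)
cv2.imwrite('pics/s3.png',a)
```

```text
(no output)
```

View pics/s3.png

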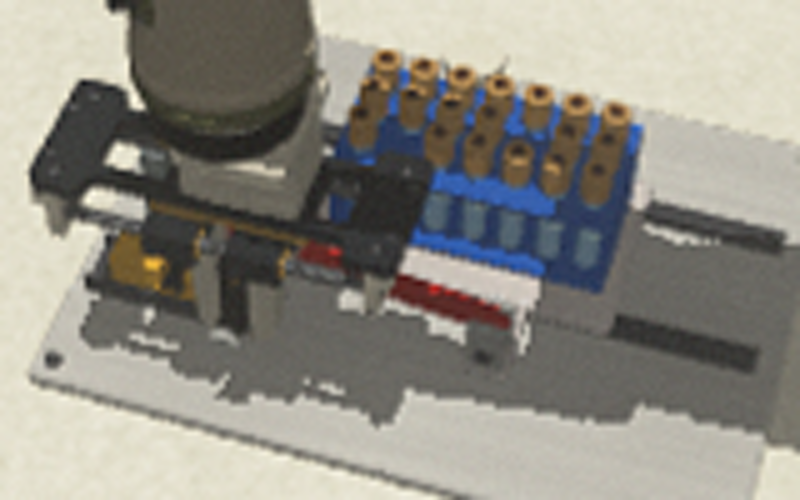

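Carriage has followed (rack now at about (500,180)) and the tooth is above the keeper. Lowering toward the near lip.

carry_out(
  rows=[0.0003,0,-0.0015,0,0,0,0.0006,0,-0.003,0,0,0,0.001,0,-0.0045,0,0,0,0.0014,0,-0.006,0,0,0,0.0017,0,-0.007,0,0,0,0.002,0,-0.008,0,0,0,0.0021,0,-0.0087,0,0,0,0.0022,0,-0.0093,0,0,0,0.0023,0,-0.0098,0,0,0,0.0023,0,-0.01,0,0,0],
)

```text
t: 10.35
ee_pos: [610.7, 43.5, 52.1]
orientation: [0.0, 0.725, 0.688, 0.0]
ft_force: [0.1, -4.7, 4.2]
grip_width: 0.144
grip_force: 12.0
```

carry_out(
  rows=[0,0,0,0,0,0,0,0,0,0,0,0,0,0,0,0,0,0,0,0,0,0,0,0,0,0,0,0,0,0,0,0,0,0,0,0,0,0,0,0,0,0,0,0,0,0,0,0,0,0,0,0,0,0,0,0,0,0,0,0],
  grip=0.21,
)

```text
t: 11.6
ee_pos: [610.5, 43.6, 51.6]
orientation: [-0.0, 0.725, 0.688, -0.0]
ft_force: [0.3, -0.1, 0.9]
grip_width: 0.209
grip_force: 0.0
```

Run:
```python
from loc import *
d=grab('side','side4')
# handle disc / red bar heights
for n in('side3','side4'):
    d=load(n); vv,uu=np.mgrid[0:384,0:512]; P=deproj(d,np.c_[uu.ravel(),vv.ravel()]); rgb=d['img'].reshape(-1,3).astype(int)
    m=(rgb[:,0]>90)&(rgb[:,1]<50)&(rgb[:,2]<60)&(P[:,0]>350)&(P[:,0]<700)&(abs(P[:,1])<40)
    q=P[m]; q=q[np.argsort(q[:,0])]; print(n,len(q)); 
    for c in np.array_split(q,6): print(np.median(c,0))
```

```text
side3 56
[479.3  10.   67. ]
[493.3   8.7  70.9]
[508.2   6.2  72. ]
[518.6   7.3  74.5]
[571.3   5.6  81.6]
[579.6   3.9  82.6]
side4 54
[481.6   9.2  67.3]
[496.7   6.2  69.4]
[511.    6.5  68.9]
[520.8   8.3  71. ]
[574.5   4.6  72.8]
[582.8   4.6  73.2]
```

carry_out(
  rows=[0,0,-0.002,0,0,0,0.001,0,-0.004,0,0,0,0.002,-0.0001,-0.005,0,0,0,0.003,-0.0002,-0.005,0,0,0,0.004,-0.0002,-0.005,0,0,0,0.005,-0.0003,-0.005,0,0,0,0.006,-0.0004,-0.005,0,0,0,0.007,-0.0004,-0.005,0,0,0,0.008,-0.0005,-0.005,0,0,0,0.009,-0.0005,-0.005,0,0,0],
)

```text
t: 12.9
ee_pos: [619.4, 43.1, 46.5]
orientation: [-0.0, 0.725, 0.688, -0.0]
ft_force: [-2.6, -0.1, -1.3]
grip_width: 0.212
grip_force: 1.3
```

carry_out(
  rows=[0.0005,0,0,0,0,0,0.001,-0.0001,0,0,0,0,0.0015,-0.0001,0,0,0,0,0.002,-0.0001,0,0,0,0,0.0025,-0.0001,0,0,0,0,0.003,-0.0002,0,0,0,0,0.0033,-0.0002,0,0,0,0,0.0036,-0.0002,0,0,0,0,0.004,-0.0002,0,0,0,0,0.004,-0.0002,0,0,0,0],
)

```text
t: 14.15
ee_pos: [623.5, 42.9, 46.6]
orientation: [0.0, 0.725, 0.688, 0.0]
ft_force: [-1.3, -0.3, -1.6]
grip_width: 0.212
grip_force: 1.1
```

```bash
cat > bar.py <<'E'
from h import *
import sys
np.set_printoptions(precision=1,suppress=True)
d=grab('side',sys.argv[1]); vv,uu=np.mgrid[0:384,0:512]; P=deproj(d,np.c_[uu.ravel(),vv.ravel()]); rgb=d['img'].reshape(-1,3).astype(int)
m=(rgb[:,0]>90)&(rgb[:,1]<50)&(rgb[:,2]<60)&(P[:,0]>350)&(P[:,0]<700)&(abs(P[:,1])<40)
q=P[m]; q=q[np.argsort(q[:,0])]
for c in np.array_split(q,6): print(np.median(c,0))
E
python3 bar.py side5
```

```text
[493.8   7.1  68.2]
[509.8   7.7  68.2]
[524.3   4.9  70.9]
[536.2   6.7  71.4]
[585.3   6.3  71.2]
[595.4   5.6  70.6]
```

carry_out(
  rows=[0.0004,0,0,0,0,0,0.0008,0,0,0,0,0,0.0012,-0.0001,0,0,0,0,0.0016,-0.0001,0,0,0,0,0.002,-0.0001,0,0,0,0,0.0022,-0.0001,0,0,0,0,0.0025,-0.0001,0,0,0,0,0.0025,-0.0001,0,0,0,0,0.0025,-0.0001,0,0,0,0,0.0025,-0.0001,0,0,0,0],
)

```text
t: 15.45
ee_pos: [626.0, 42.8, 46.7]
orientation: [0.0, 0.725, 0.688, 0.0]
ft_force: [-2.2, -0.4, -1.5]
grip_width: 0.214
grip_force: 1.1
```

```bash
python3 bar.py side6
```

```text
[493.    7.   68.1]
[515.    7.6  69. ]
[529.1   3.4  68.2]
[537.7   7.4  71.7]
[548.7   6.   71.3]
[596.5   5.7  72.4]
```

carry_out(
  rows=[0.0004,0,0,0,0,0,0.0008,0,0,0,0,0,0.0012,-0.0001,0,0,0,0,0.0016,-0.0001,0,0,0,0,0.002,-0.0001,0,0,0,0,0.002,-0.0001,0,0,0,0,0.002,-0.0001,0,0,0,0,0.002,-0.0001,0,0,0,0,0.002,-0.0001,0,0,0,0,0.002,-0.0001,0,0,0,0],
)

```text
t: 16.75
ee_pos: [627.9, 42.7, 46.6]
orientation: [-0.0, 0.725, 0.688, -0.0]
ft_force: [0.5, -0.1, -0.7]
grip_width: 0.214
grip_force: 0.0
```

```bash
python3 bar.py side7
```

```text
[498.1   6.3  66.6]
[514.7   8.6  67.9]
[536.1   7.   67.6]
[548.    5.2  66.6]
[591.5   4.7  67.2]
[600.3   3.7  67.3]
```

The bar is level again and the contact force is gone, so the tooth has dropped. Opening and withdrawing.

carry_out(
  rows=[0,0,0,0,0,0,0,0,0,0,0,0,0,0,0,0,0,0,0,0,0,0,0,0,0,0,0.005,0,0,0,0,0,0.015,0,0,0,0,0,0.03,0,0,0,0,0,0.05,0,0,0,0,0,0.075,0,0,0,0,0,0.1,0,0,0],
  grip=0.5,
)

```text
t: 18.05
ee_pos: [628.3, 42.8, 149.1]
orientation: [0.001, 0.725, 0.688, 0.001]
ft_force: [0.9, 0.1, -0.4]
grip_width: 0.497
grip_force: 0.0
```

carry_out(
  rows=[0,0.01,0.02,0,0,0,0,0.03,0.04,0,0,0,-0.01,0.06,0.05,0,0,0,-0.02,0.09,0.06,0,0,0,-0.03,0.12,0.06,0,0,0,-0.04,0.15,0.06,0,0,0,-0.05,0.18,0.06,0,0,0,-0.06,0.21,0.06,0,0,0,-0.07,0.24,0.06,0,0,0,-0.07,0.24,0.06,0,0,0],
)

```text
t: 19.3
ee_pos: [556.4, 286.0, 207.0]
orientation: [-0.0, 0.724, 0.69, 0.0]
ft_force: [0.3, -0.6, -0.3]
grip_width: 0.498
grip_force: 0.0
```

```bash
python3 bar.py side8
python3 - <<'E'
from h import *
e=grab('top','top8'); d=load('side8')
a=cv2.resize(d['img'][150:250,200:320,::-1],(480,400),interpolation=cv2.INTER_CUBIC);b=cv2.resize(e['img'][150:290,215:325,::-1],(314,400),interpolation=cv2.INTER_CUBIC)
cv2.imwrite('pics/f.png',np.hstack([a,b]))
E
```

```text
[513.3  10.4  63.1]
[535.5   8.4  62.6]
[550.8   8.9  63.8]
[569.3   7.7  63.9]
[585.1   6.4  63.5]
[599.7   5.2  61.9]
```

View pics/f.png

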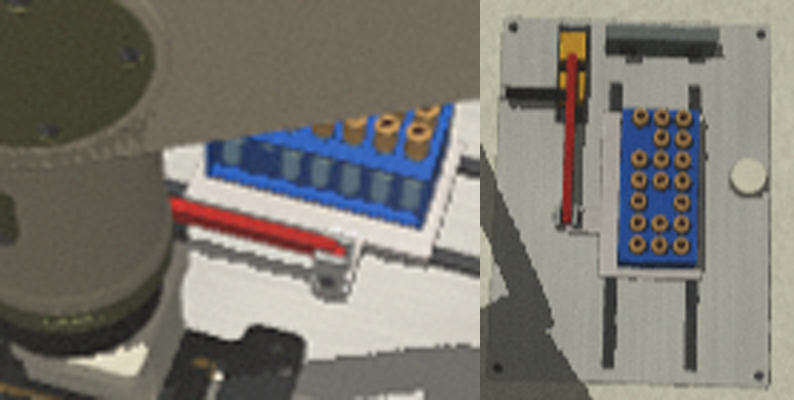

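The picture shows the bar level, with its nose over the keeper notch (top view, (571,60)). The jar has not moved and the arm is clear. One height check against the starting picture, then I'll hand in.

Run:
```python
from h import *
np.set_printoptions(precision=1,suppress=True)
ok=[]
for n in('top0','top8'):
    d=load(n); vv,uu=np.mgrid[0:384,0:512]; P=deproj(d,np.c_[uu.ravel(),vv.ravel()]); r=d['img'].reshape(-1,3).astype(int)
    q=P[(r[:,0]>110)&(r[:,1]<60)&(P[:,0]>350)&(P[:,0]<700)&(abs(P[:,1])<40)]
    s=np.polyfit(q[:,0],q[:,2],1); print(n,len(q),q[:,0].min(),q[:,0].max(),np.median(q[:,2]),'slope',s[0]*1000,'mrad'); ok.append(s[0])
if abs(ok[1]-ok[0])<.03: print(job_done())
```

```text
top0 159 404.553258785159 578.631351972551 68.66443439208388 slope -5.537820149116198 mrad
top8 159 491.37554845444924 666.1492814894505 67.91729589160377 slope 11.290981863841019 mrad
the job is handed in; nothing more can be done
None
```

The carriage is pushed in and the tooth has dropped into the keeper notch. The bar measured level to within about 17 mrad of its starting pose, against about 73 mrad when it sat on the lip. The handle is released, the arm is clear, and the job was handed in at about 19 s; no verdict came back.

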